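# Open the iris of the bench lamp and set the dish on it

## Robot

A 7-joint arm with a two-finger parallel gripper is mounted at the origin on a cart in front of the work surface, level with it; the furniture and walls round the work are solid. World frame = base frame: x ahead of the robot, y to its left, z up, the work surface at z = 0. Lengths are in m, angles in rad, forces in N, time in s.
With the tool pointing down it reaches from about 0.4 to 0.875 m from the base axis. Payload 19.3 kg.
Tool frame: the origin (TCP) lies midway between the tips of the shut fingers; the grasp point (between the pads) lies manip.grip_point_offset behind it (manip.grip_point_offset is the distance from the TCP to the grasp point, in m); z points along the fingers, y is the line along which they close (so a half turn about z gives the same grasp; the last joint's range is limited). The gripper opens to 85 mm and grips with 20 to 120 N. Pads are 22 mm wide; open, the fingers measure 114 mm over their backs; the gripper's body (76 mm by 85 mm) begins 54 mm behind the grasp point. The pads swing forward as they close: fully open they stand 13 mm farther back than shut.
Start: joints at [1.088, 0.521, -0.036, 1.599, 0.021, 1.021, -0.113], TCP at [0.251, -0.573, 0.211] pointing down, gripper open.
Joint ranges: [-2.91, 2.91], [-0.3, 2.13], [-1.5, 1.42], [0.17, 2.43], [-1.26, 4.41], [0.16, 1.93], [-2.52, 2.52]. Speed limits (rad/s): [1.89, 1.89, 2.39, 2.39, 3.01, 3.01, 3.01].

## Interface

Orientations are given as a rotation vector (axis times angle).
In Python, from plant import manip, viewer gives the robot as it stands.
- The arm moves only by the tool step_arm, never from a script. Its argument "rows" is a list of rows, each a list of 7 numbers: the turn, a rotation vector about the tool's x, y, z in rad, then the shift along the tool's x, y, z in cm, then the closure, from -1 (fully open) to 1 (shut). A call has 1 to 5 rows; each row is the pose to reach, as a shift and turn from the pose commanded when the call began, along the tool's axes at that moment; what a row does not reach only later rows make up. A row lasts 1/8 s, in which the tool goes at most 62.5 mm and 10.7 degrees, less where a joint would pass 70% of its speed; a pose out of reach is approached as far as the arm can. A call with a gripper value outside its range is refused whole. The fingers move at their own pace and stop on an object; the grip force is fixed at half the most. Time passes only in rows, so rows that repeat a pose let the fingers close. It gives the time, the measured TCP pose, the force, the opening and the grip force at its end, in the units of the state.
- manip.read_state(): the state, without advancing time (a new reading comes with each control period).
- viewer.camera(name): name is "scene" or "top" or "wrist"; returns (picture, depth): 384x512x3 uint8, blue, green, red; 384x512 float32, m along the optical axis (not along the pixel's ray), 0 where there is no reading.
- viewer.calibration(name): a dict with "K" (3x3 intrinsics, pixels), "R" (3x3) and "t" (3): a world point X has camera coordinates R X + t; the wrist camera has in their place "mount" (4x4, takes a point from camera to tool coordinates, whose origin is the TCP and whose axes are the flange's). Camera axes: x right, y down, z forward; pixel columns grow to the right and rows downward; lengths in m; the calibration is good to about 2 mm. A picture is of the moment at which its call begins: read the wrist's pose just before it. calibration takes no time and is no camera call.
- manip.finish_job(): hands the job in; it is judged then, once.
The state is a dict: "time": time; "qpos": joint angles; "dq": joint speeds; "tau": joint torques, N m; "eef_pos": TCP position; "eef_rot": TCP orientation; "force": force on the tool from outside, world axes, zero at the start; "wrist_torque": the same for the moment, N m; "finger_gap": finger opening in m; "grasp_force": force on a finger pad.
Only numpy, scipy, OpenCV 4.12 (cv2) and the standard library are available. Lean on these libraries where they do the work, as an engineer would, in place of code of your own. Each camera call takes 0.05 s, during which the arm holds its last target. There are 200 camera calls.

## Task

Get the dish ready for viewing by light from below. First, while nothing stands on the lamp, turn the slim iris ring on its head anticlockwise, seen from above, until the iris is fully open against its stop, but do not force it: the head must not start to unscrew, and the focusing ring right below must stay as it is set. Then set the petri dish upright and centred on the glass on top of the lamp, let go of it, and leave the beaker, the sample can and the tweezers where they are.

Things in the scene. Friction and masses are not known exactly. Their poses are not given: they have to be found in the camera images.
- lamp_stand: Bench lamp bolted down: square foot 112 x 112 x 12 mm, black finned round lamp house 75 mm diameter up to z = 54 mm, clamp collar up to z = 63 mm (56 mm diameter; ears and screw up to 41 mm from the axis), above it a steel draw tube with the round head. Origin: centre of the foot's underside, on the vertical axis shared by house, head and rings; z up; dimmer knob at -x
- tube_mouth (a point): top centre of the clamp collar, 63 mm above the lamp's origin, where the 42 mm draw tube comes out. The tube is clamped 0 to 42 mm out; this is NOT measured: find it by touch or from images. The underside of the head is 7 mm above this point with the tube fully in, 49 mm fully out. The clamp bears 40 N pushed down
- lamp_head (a joint): angle of the head on its thread, rad; starts at 0 = screwed home; it unscrews (grows, anticlockwise) if more than about 0.7 N m acts on it, as when the iris ring is forced against its stop or the rim is turned. Head, upward from its underside: flange 0-4 mm, focusing ring 4-20, groove 20-24 (46 mm diameter), iris ring 24-30, rim 31.5-46 (bright, plain, 50 mm diameter, flat top with glass)
- focus_ring (a joint): angle of the black knurled focusing ring, 64 mm diameter, 4 to 20 mm above the head's underside; rad, starts at 0 = as set. It turns very easily (0.03 N m)
- iris_ring (a joint): angle of the slim bright knurled iris ring, 60 mm diameter, 6 mm high, 24 to 30 mm above the head's underside, 5 mm proud of the rim above it; its upper face is 16 mm below the flat top. Rad: 0 = stopped down, grows anticlockwise seen from above; fully open at the stop, a little past 1.2 (feel for it); starts at 0.1 to 0.6. Takes about 0.2 N m to turn and stays where left
- petri_dish: open clear petri dish, 57 mm outer diameter, 12 mm high, 40 to 70 g, standing on the worktop. Origin: centre of its underside; z up
- beaker_1: bystander: glass beaker, 71 mm diameter, 90 mm high, standing behind the lamp. Origin: centre of its underside
- sample_can: bystander: round aluminium can with lid, 55 mm diameter, 41 mm high. Origin: centre of its underside
- tweezers: bystander: steel tweezers, 116 mm long, 13 mm wide, 10 mm high, lying on the worktop. Origin: centre of the underside
There are look-alikes about, which are no part of the job. Leave any purple look-alike of the petri_dish alone.

How it is judged:
On the way:
1. the iris ring is fully open, against its stop, while the dish still stands on the worktop (value of joint iris_ring above 1.27 rad and height (world z) of petri_dish below 0.02 m), for 0.2 s.
At the end, for the whole second after the job is handed in: the iris ring is within 0.03 rad of its open stop, the head has turned less than 0.05 rad on its thread and the focusing ring less than 0.06 rad from its setting; the petri dish rests upright (tilt under 0.06 rad) and still on the lamp's top, its centre within 8 mm of the lamp's axis (value of joint iris_ring above 1.27 rad and value of joint lamp_head between -0.05 and 0.05 rad and value of joint focus_ring between -0.06 and 0.06 rad and horizontal distance between petri_dish and lamp_stand below 0.008 m and height (world z) of petri_dish above 0.112 m and z of petri_dish in the frame of lamp_stand below 0.164 m and angle between petri_dish's own z axis and vertical below 0.06 rad and linear speed of petri_dish below 0.01 m/s); the robot touches nothing.
It fails at once if the head is unscrewed or screwed by more than 0.05 rad (value of joint lamp_head above 0.05 rad or value of joint lamp_head below -0.05 rad).
It fails at once if the focusing ring is shifted by more than 0.06 rad (value of joint focus_ring above 0.06 rad or value of joint focus_ring below -0.06 rad).
It fails at once if the beaker, the sample can or the tweezers are moved by more than 15 mm (distance of any of beaker_1, sample_can, tweezers from where it was at the start of the episode above 0.015 m).
It also fails if it takes over 67 s, if anything falls off the work surface, if the arm or the gripper's body presses on something with over 40 N, if the wrist force passes 120 N, or if a joint passes its speed limit or range.

## Working session

There is one attempt and no reset: what is moved stays moved. The work goes in short steps, Python scripts to look and compute and a tool call to move; the robot and the scene stay as the last step left them, time stands still between calls to the robot, and variables do not carry over. Pictures are saved under pics/ and viewed, at most 10 in all, crops included, and the job is handed in when it is done.

Besides the shell and the picture viewer there is one more tool, called after ">>>" by a JSON object that holds its "fn" and its "kwargs", one argument or row to a line. step_arm: Moves the arm, as the interface text tells. Its arguments: {"type":"object","properties":{"rows":{"type":"array"}},"required":["rows"]}

```bash
mkdir -p pics; ls; cat > h.py <<'E'
import numpy as np,cv2
from scipy.spatial.transform import Rotation as Ro
from plant import manip,viewer
def cam(n):
    s=manip.read_state();p,d=viewer.camera(n);c=viewer.calibration(n);K=np.array(c["K"])
    if n=="wrist":
        M=np.array(c["mount"]);T=np.eye(4);T[:3,:3]=Ro.from_rotvec(s["eef_rot"]).as_matrix();T[:3,3]=s["eef_pos"]
        W=T@M
    else:
        W=np.eye(4);R=np.array(c["R"]);W[:3,:3]=R.T;W[:3,3]=-R.T@np.array(c["t"])
    return p,d,K,W
def ray(K,W,u,v,z):
    d=W[:3,:3]@np.linalg.inv(K)@np.array([u,v,1.]);o=W[:3,3]
    return o+d*(z-o[2])/d[2]
def pts(d,K,W):
    v,u=np.indices(d.shape);P=np.stack([(u-K[0,2])/K[0,0]*d,(v-K[1,2])/K[1,1]*d,d],-1)
    return P@W[:3,:3].T+W[:3,3]
def proj(K,W,X):
    c=W[:3,:3].T@(np.array(X)-W[:3,3]);q=K@c;return q[:2]/q[2]
E
python3 - <<'E'
from h import *
print(manip.read_state(),manip.grip_point_offset)
for n in("scene","top"):
    p,d,K,W=cam(n);cv2.imwrite(f"pics/{n}.png",cv2.resize(p,(768,576)));np.savez(f"{n}.npz",p=p,d=d,K=K,W=W);print(n,W[:3,3],K[0,0])
E
```

```text
pics
{'time': 0.0, 'qpos': array([ 1.0878072 ,  0.5219948 , -0.03633183,  1.59999629,  0.02120023,
        1.0211063 , -0.11277723]), 'dq': array([-5.00055173e-06, -4.24102176e-04,  2.45671544e-03, -2.00532390e-03,
        2.27147846e-04, -8.32987242e-04,  1.81677872e-03]), 'tau': array([-2.76066726e-05, -9.27105618e+01,  1.97877891e+00, -3.69929016e+01,
        1.76877104e-02,  8.04433163e-03, -9.26407938e-05]), 'eef_pos': array([ 0.25055224, -0.5721904 ,  0.21044186]), 'eef_rot': array([-3.07385617e+00, -6.43618548e-01,  4.79564723e-04]), 'force': array([ 1.2733886 , -0.79053074, -0.86662202]), 'wrist_torque': array([-0.0173481 ,  0.00763284,  0.0071109 ]), 'grasp_force': 0.0, 'finger_gap': 0.08543745543393991} 0.0187
scene [-0.16966816  0.43660751  1.01326125] 480.6987365949144
top [ 0.43818119 -0.01636534  1.47915169] 420.5874144645578
```

View pics/scene.png

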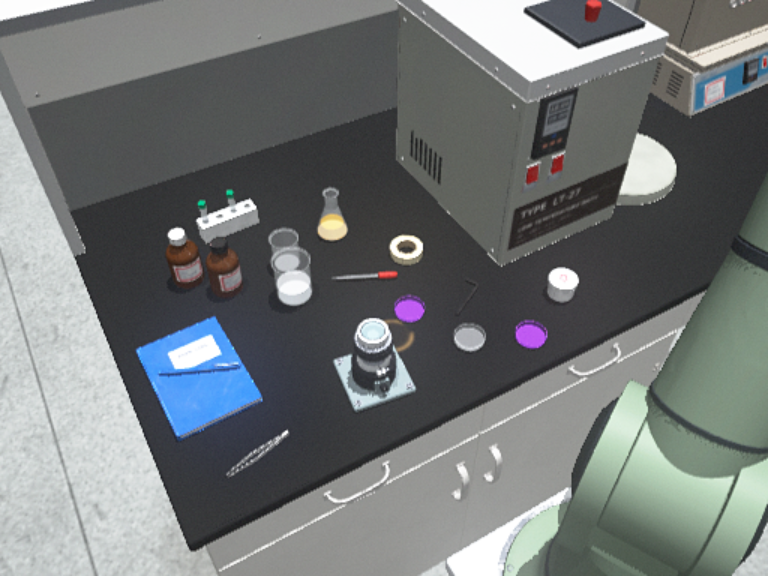

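View pics/top.png

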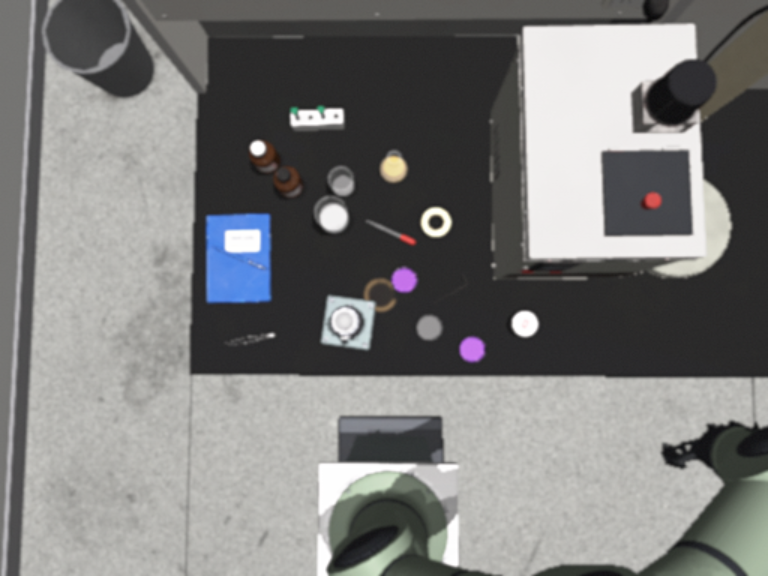

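The scene view shows the lamp head at (373,332) and three dishes: clear at (469,337), purple at (409,308) and purple at (531,334). In the top view these are the lamp at (346,321), the clear dish at (429,327), and the purple ones at (404,279) and (472,349). The clear one is the petri dish. The can is the round white object at top (525,323), the tweezers are at (250,339), and the beaker is at (332,215) behind the lamp.

```bash
cat > m.py <<'E'
from h import *
for n in("top","scene"):
    f=np.load(n+".npz");p,d,K,W=f["p"],f["d"],f["K"],f["W"];P=pts(d,K,W)
    s=1.5
    def box(u,v,r):
        m=np.zeros(d.shape,bool);m[int(v/s-r):int(v/s+r),int(u/s-r):int(u/s+r)]=1;return m&(d>0)
    L=(346,322) if n=="top" else (373,345)
    m=box(*L,28)
    z=P[...,2];zt=np.percentile(z[m&(z<.25)],99.5);mm=m&(z>zt-.004)&(z<zt+.01);q=P[mm];print(n,"lamp top z",zt,(q.max(0)+q.min(0))/2,np.ptp(q,axis=0))
    mm=m&(z>.006)&(z<.018)&(P[...,1]<.3)
    r=cv2.minAreaRect(P[mm][:,:2].astype(np.float32)*1000);print(" foot",r)
    h=np.histogram(z[m],np.arange(0,.2,.005))[0];print(h)
    D=(429,327) if n=="top" else (469,337)
    m=box(*D,14);g=p.max(2)
    t,b=cv2.threshold(g[m].reshape(-1,1),0,255,cv2.THRESH_OTSU);mk=(m&(g>t)).astype(np.uint8)
    c=max(cv2.findContours(mk,0,2)[0],key=cv2.contourArea);(u,v),(a,bb),_=cv2.fitEllipse(c)
    print(" dish",u,v,a,bb,ray(K,W,u,v,.006),"depth z",np.median(z[mk>0]))
f=np.load("scene.npz");p=f["p"]
cv2.imwrite("pics/c.png",cv2.resize(p[195:280,215:375],(800,425),interpolation=2))
E
python3 m.py
```

```text
top lamp top z 0.1306622588325734 [0.47203662 0.09226469 0.1305468 ] [0.04495664 0.04539892 0.00771555]
 foot ((477.4797058105469, 98.58293151855469), (185.952392578125, 186.48204040527344), 2.1275556087493896)
[861 295 315  87  10   5   3  12   1  10  45  27  10   3   0   0   0   1
   1  17  20  31  33   2  45 125  22   0   0   0   0   0   0   0   0   0
   0   0   0]
 dish 285.7196960449219 218.07408142089844 15.798929214477539 15.946231842041016 [ 0.46137594 -0.09629323  0.006     ] depth z 0.0018496955164043483
scene lamp top z 0.13027720769514736 [0.47357604 0.09490914 0.12913331] [0.04998832 0.04850881 0.00564156]
 foot ((535.2847290039062, 62.140472412109375), (145.34767150878906, 193.04859924316406), 60.62807083129883)
[1030  100  299   65   16   19   28   43   52   31   98   88  108   38
    6    0    0   18   30   43   60   28   88   29   36  242   30    0
    0    0    0    0    0    0    0    0    0    0    0]
 dish 312.5189514160156 224.7795867919922 16.969104766845703 20.68736457824707 [ 0.46450227 -0.09502654  0.006     ] depth z 0.003109370457125782
```

View pics/c.png

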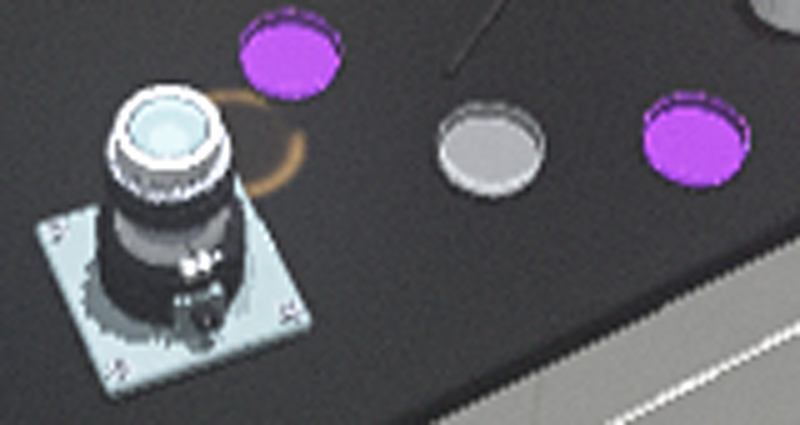

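>>> {"fn": "step_arm", "kwargs": {
  "rows": [
    [0,0,0,4.5,-4,0,-1],
    [0,0,0,9,-8,0,-1],
    [0,0,0,13,-11.5,0,-1],
    [0,0,0,17.5,-15.5,0,-1],
    [0,0,0,22,-19.5,0,-1]
  ]
}}

```text
time: 0.72
eef_pos: [0.3744, -0.3038, 0.2109]
eef_rot: [-3.075, -0.643, 0.0]
force: [1.0, 0.4, -0.1]
finger_gap: 0.0857
grasp_force: 0.0
```

>>> {"fn": "step_arm", "kwargs": {
  "rows": [
    [0,0,0,4.5,-4,0,-1],
    [0,0,0,9,-8,0,-1],
    [0,0,0,13,-11.5,0,-1],
    [0,0,0,17,-15,0,-1],
    [0,0,0,17,-15,0,-1]
  ]
}}

```text
time: 1.35
eef_pos: [0.4707, -0.0963, 0.2109]
eef_rot: [-3.072, -0.652, -0.001]
force: [-0.7, -1.9, -0.1]
finger_gap: 0.0857
grasp_force: 0.0
```

```bash
cat > go.py <<'E'
import sys
from h import *
s=manip.read_state();R=Ro.from_rotvec(s["eef_rot"]).as_matrix()
np.set_printoptions(precision=4,suppress=True)
print("t",s["time"],"p",s["eef_pos"],"xax",R[:,0],"zax",R[:,2],"q",s["qpos"],"F",s["force"],"T",s["wrist_torque"],s["finger_gap"])
if len(sys.argv)>3:
    t=np.array([float(a) for a in sys.argv[1:4]]);print("shift cm",R.T@(t-s["eef_pos"])*100)
E
python3 go.py .473 .094 .2
```

```text
t 1.35 p [ 0.4707 -0.0963  0.2109] xax [0.9137 0.4063 0.0007] zax [ 0.0002  0.0012 -1.    ] q [ 0.273   0.3006 -0.2381  1.9604  0.0884  0.8903 -1.163 ] F [-0.7025 -1.8874 -0.0621] T [-0.0899 -0.0046  0.0087] 0.08566398097934089
shift cm [  7.9375 -17.2967   1.1085]
```

>>> {"fn": "step_arm", "kwargs": {
  "rows": [
    [0,0,0,2,-4.5,0,-1],
    [0,0,0,4,-9,0,-1],
    [0,0,0,6,-13,0,-1],
    [0,0,0,8,-17.5,0,-1],
    [0,0,0,8,-17.5,0,-1]
  ]
}}

```text
time: 1.98
eef_pos: [0.4723, 0.0952, 0.2109]
eef_rot: [-3.073, -0.65, 0.0]
force: [-0.4, -0.3, 0.2]
finger_gap: 0.0857
grasp_force: 0.0
```

```bash
python3 go.py; python3 - <<'E'
from h import *
p,d,K,W=cam("wrist");np.savez("w1.npz",p=p,d=d,K=K,W=W);P=pts(d,K,W)
cv2.imwrite("pics/w1.png",p)
print(W[:3,3],K[0,0],W[:3,2])
z=P[...,2];m=(d>0)&(z>.09)&(z<.15)&(np.hypot(P[...,0]-.473,P[...,1]-.094)<.04)
print(np.histogram(z[m],np.arange(.09,.15,.002)))
zt=np.percentile(z[m],80);mm=m&(z>.12);q=P[mm]
print(np.median(q[:,2]),(q.max(0)+q.min(0))/2,np.ptp(q,axis=0))
E
```

```text
t 1.975 p [0.4723 0.0952 0.2109] xax [0.9143 0.405  0.0001] zax [-0.0003  0.0009 -1.    ] q [-0.0564  0.3091 -0.3267  1.9538  0.1239  0.8977 -1.5999] F [-0.432  -0.2699  0.2175] T [-0.0436 -0.0034  0.0358] 0.08574928010905844
[0.54698731 0.12826399 0.37324716] 294.41221876068175 [-0.28917767 -0.12637173 -0.9488975 ]
(array([  13,   22,   26,   23,  100,  160,    4,    5,   17,  147,  435,
         30,   17,   31,   17,   27,   16,  340, 2007,   68,    0,    0,
          0,    0,    0,    0,    0,    0,    0]), array([0.09 , 0.092, 0.094, 0.096, 0.098, 0.1  , 0.102, 0.104, 0.106,
       0.108, 0.11 , 0.112, 0.114, 0.116, 0.118, 0.12 , 0.122, 0.124,
       0.126, 0.128, 0.13 , 0.132, 0.134, 0.136, 0.138, 0.14 , 0.142,
       0.144, 0.146, 0.148]))
0.12666860545594955 [0.47516789 0.09476821 0.12465215] [0.04976268 0.04994654 0.00923493]
```

View pics/w1.png

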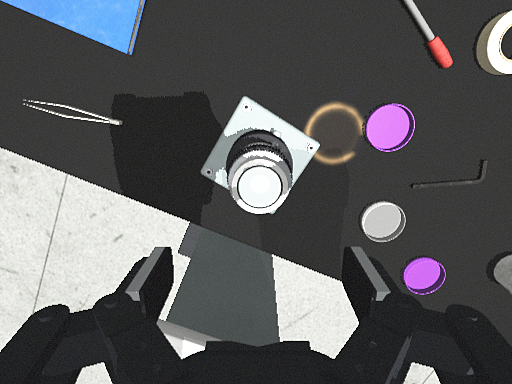

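>>> {"fn": "step_arm", "kwargs": {
  "rows": [
    [0,0,0,0.2,0.15,3,-0.3],
    [0,0,0,0.2,0.15,6,-0.3],
    [0,0,0,0.2,0.15,6,-0.3],
    [0,0,0,0.2,0.15,6,-0.3]
  ]
}}

```text
time: 2.52
eef_pos: [0.4755, 0.0911, 0.1519]
eef_rot: [3.075, 0.642, 0.001]
force: [0.2, -0.0, -0.5]
finger_gap: 0.0556
grasp_force: 0.0
```

```bash
cat > w.py <<'E'
from h import *
import sys
p,d,K,W=cam("wrist");P=pts(d,K,W)
cv2.imwrite(f"pics/{sys.argv[1]}.png",p)
z=P[...,2];m=(d>0)&(z>.09)&(z<.15)&(np.hypot(P[...,0]-.473,P[...,1]-.094)<.034)
print(np.histogram(z[m],np.arange(.096,.15,.002)))
mm=(m&(z>.122)&(z<.131)).astype(np.uint8);c=max(cv2.findContours(mm,0,1)[0],key=cv2.contourArea)
Q=P[c[:,0,1],c[:,0,0]];(x,y),r=cv2.minEnclosingCircle((Q[:,:2]*1000).astype(np.float32));print("top",np.median(P[mm>0][:,2]),x,y,r)
E
python3 w.py w2;python3 go.py .475 .0945 .108
```

```text
(array([  50,  139,  266,   11,    7,   53,  156,  738,   31,   38,   49,
         44,   54,   43,  528, 3231,   54,    0,    0,    0,    0,    0,
          0,    0,    0,    0]), array([0.096, 0.098, 0.1  , 0.102, 0.104, 0.106, 0.108, 0.11 , 0.112,
       0.114, 0.116, 0.118, 0.12 , 0.122, 0.124, 0.126, 0.128, 0.13 ,
       0.132, 0.134, 0.136, 0.138, 0.14 , 0.142, 0.144, 0.146, 0.148]))
top 0.12668579908286556 475.2740173339844 94.45001983642578 25.317947387695312
t 2.575 p [0.4757 0.0914 0.1521] xax [0.9164 0.4003 0.0012] zax [ 0.0013  0.0001 -1.    ] q [-0.0698  0.3945 -0.3076  2.0102  0.1703  0.7597 -1.638 ] F [-0.6403 -0.6065  1.2795] T [0.0393 0.0003 0.0604] 0.05571141437895441
shift cm [ 0.0577 -0.3172  4.4106]
```

View pics/w2.png

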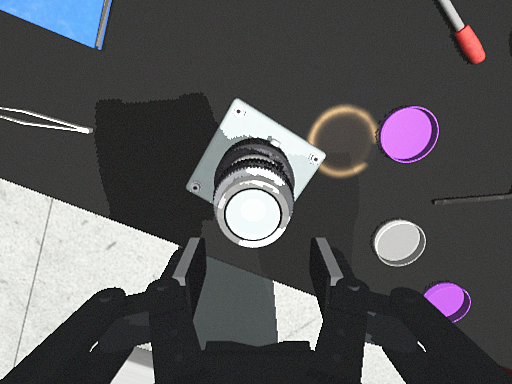

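>>> {"fn": "step_arm", "kwargs": {
  "rows": [
    [0,0,0,0.05,-0.3,1,-0.3],
    [0,0,0,0.05,-0.3,2,-0.3],
    [0,0,0,0.05,-0.3,2,-0.3],
    [0,0,0,0.05,-0.3,2,-0.3]
  ]
}}

```text
time: 3.08
eef_pos: [0.4743, 0.0948, 0.131]
eef_rot: [-3.075, -0.644, 0.0]
force: [-0.9, 0.1, 0.7]
finger_gap: 0.0554
grasp_force: 0.0
```

```bash
python3 w.py w3;python3 go.py .475 .0945 .108
```

```text
(array([  60,  189,  327,    4,    9,   61,  225,  856,   43,   52,   62,
         64,   69,   68,  617, 3921,   63,    0,    0,    0,    0,    0,
          0,    0,    0,    0]), array([0.096, 0.098, 0.1  , 0.102, 0.104, 0.106, 0.108, 0.11 , 0.112,
       0.114, 0.116, 0.118, 0.12 , 0.122, 0.124, 0.126, 0.128, 0.13 ,
       0.132, 0.134, 0.136, 0.138, 0.14 , 0.142, 0.144, 0.146, 0.148]))
top 0.12667749426499034 475.1430358886719 94.85846710205078 25.344701766967773
t 3.125 p [0.4744 0.0948 0.1311] xax [0.916  0.4012 0.0001] zax [ 0.0001  0.0001 -1.    ] q [-0.0853  0.427  -0.2999  2.0287  0.1884  0.7116 -1.661 ] F [-0.1099 -0.554  -0.0455] T [ 0.059  -0.0017  0.0143] 0.05568983990560342
shift cm [0.0403 0.0508 2.3124]
```

>>> {"fn": "step_arm", "kwargs": {
  "rows": [
    [0,0,0,0.05,0.03,0.7,-0.3],
    [0,0,0,0.05,0.03,1.4,-0.3],
    [0,0,0,0.05,0.03,2.0,-0.3],
    [0,0,0,0.05,0.03,2.0,-0.3]
  ]
}}

```text
time: 3.62
eef_pos: [0.4746, 0.0946, 0.1104]
eef_rot: [-3.075, -0.644, 0.002]
force: [0.0, 0.2, -0.8]
finger_gap: 0.0556
grasp_force: 0.0
```

>>> {"fn": "step_arm", "kwargs": {
  "rows": [
    [0,0,0,0,0,0.1,-0.3],
    [0,0,0,0,0,0.2,-0.3],
    [0,0,0,0,0,0.2,-0.3]
  ]
}}

```text
time: 4.0
eef_pos: [0.475, 0.0947, 0.1091]
eef_rot: [-3.075, -0.644, -0.0]
force: [0.3, -1.2, -0.2]
finger_gap: 0.0553
grasp_force: 0.0
```

>>> {"fn": "step_arm", "kwargs": {
  "rows": [
    [0,0,0,0,0,0.1,-0.3],
    [0,0,0,0,0,0.2,-0.3],
    [0,0,0,0,0,0.2,-0.3]
  ]
}}

```text
time: 4.38
eef_pos: [0.4749, 0.0947, 0.1069]
eef_rot: [-3.075, -0.644, 0.0]
force: [0.3, 0.3, -1.0]
finger_gap: 0.0553
grasp_force: 0.0
```

>>> {"fn": "step_arm", "kwargs": {
  "rows": [
    [0,0,0,0,0,0.1,-0.3],
    [0,0,0,0,0,0.1,-0.3]
  ]
}}

```text
time: 4.62
eef_pos: [0.4749, 0.0946, 0.1059]
eef_rot: [-3.075, -0.644, 0.0]
force: [0.1, 0.4, -0.1]
finger_gap: 0.0555
grasp_force: 0.0
```

>>> {"fn": "step_arm", "kwargs": {
  "rows": [
    [0,0,0,0,0,0.1,-0.3],
    [0,0,0,0,0,0.1,-0.3]
  ]
}}

```text
time: 4.88
eef_pos: [0.4749, 0.0946, 0.1049]
eef_rot: [-3.075, -0.644, 0.0]
force: [-0.1, 0.8, -1.0]
finger_gap: 0.0557
grasp_force: 0.0
```

>>> {"fn": "step_arm", "kwargs": {
  "rows": [
    [0,0,0,0,0,0.1,-0.3],
    [0,0,0,0,0,0.1,-0.3]
  ]
}}

```text
time: 5.12
eef_pos: [0.4749, 0.0947, 0.1039]
eef_rot: [-3.075, -0.644, 0.0]
force: [-0.9, 0.0, -0.3]
finger_gap: 0.0554
grasp_force: 0.0
```

>>> {"fn": "step_arm", "kwargs": {
  "rows": [
    [0,0,0,0,0,0.1,-0.3],
    [0,0,0,0,0,0.1,-0.3]
  ]
}}

```text
time: 5.38
eef_pos: [0.4749, 0.0947, 0.1029]
eef_rot: [-3.075, -0.644, 0.0]
force: [0.0, -1.1, -0.2]
finger_gap: 0.0555
grasp_force: 0.0
```

>>> {"fn": "step_arm", "kwargs": {
  "rows": [
    [0,0,0,0,0,0.1,-0.3],
    [0,0,0,0,0,0.1,-0.3]
  ]
}}

```text
time: 5.62
eef_pos: [0.4748, 0.0947, 0.1019]
eef_rot: [-3.075, -0.644, 0.0]
force: [0.8, 0.2, -0.0]
finger_gap: 0.0554
grasp_force: 0.0
```

```bash
python3 w.py w4;python3 go.py
```

```text
(array([  97,  251,  466,    2,   16,   88,  302, 1156,   68,   93,  101,
        102,  106,  108,  803, 5392,  134,   87,   90,   95,   95,   98,
        105,  113,  106,  124]), array([0.096, 0.098, 0.1  , 0.102, 0.104, 0.106, 0.108, 0.11 , 0.112,
       0.114, 0.116, 0.118, 0.12 , 0.122, 0.124, 0.126, 0.128, 0.13 ,
       0.132, 0.134, 0.136, 0.138, 0.14 , 0.142, 0.144, 0.146, 0.148]))
top 0.12665652959524804 475.1039123535156 94.84342956542969 25.491870880126953
t 5.675 p [0.4749 0.0947 0.102 ] xax [ 0.916   0.4011 -0.    ] zax [-0.  0. -1.] q [-0.0995  0.4753 -0.284   2.0494  0.215   0.6444 -1.6843] F [ 0.0071 -0.9422 -0.3269] T [-0.0321  0.0032  0.0204] 0.05526652943294448
```

View pics/w4.png

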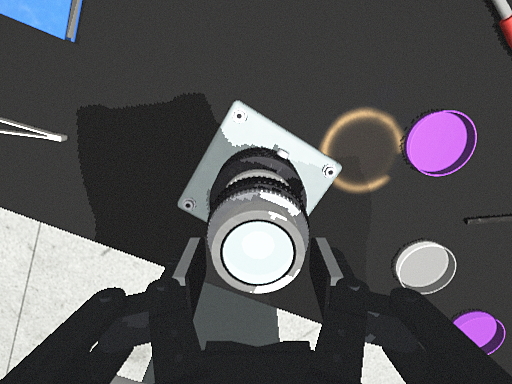

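The pads stand astride the rim, with tips near (192,240) and (320,240), and are not touching yet. I'll read the tip height from the depth image.

```bash
python3 - <<'E'
from h import *
np.set_printoptions(precision=4,suppress=True)
s=manip.read_state();R=Ro.from_rotvec(s["eef_rot"]).as_matrix()
p,d,K,W=cam("wrist");P=(pts(d,K,W)-s["eef_pos"])@R
for a,b in((150,210),(306,350)):
    Q=P[225:340,a:b].reshape(-1,3);dd=d[225:340,a:b].ravel()
    Q=Q[(dd>0)&(dd<.25)&(abs(Q[:,1])>.0262)&(abs(Q[:,1])<.05)&(Q[:,2]<.012)]
    print(len(Q),np.percentile(Q[:,2],[50,90,98,99.5,100]));t=Q[Q[:,2]>np.percentile(Q[:,2],97)];print(t.min(0),t.max(0))
    print(np.histogram(Q[:,2],np.arange(-.04,.013,.003)))
E
```

```text
3484 [-0.0612 -0.0348 -0.0247 -0.0079  0.0038]
[-0.0098 -0.0317 -0.0275] [ 0.011  -0.0277  0.0038]
(array([137, 118, 106,  93,  42,  14,   0,   0,   0,   0,  48,   4,   0,
         1,   6,   0,   0]), array([-0.04 , -0.037, -0.034, -0.031, -0.028, -0.025, -0.022, -0.019,
       -0.016, -0.013, -0.01 , -0.007, -0.004, -0.001,  0.002,  0.005,
        0.008,  0.011]))
2490 [-0.0529 -0.0321 -0.0088 -0.007   0.0031]
[-0.0078  0.0275 -0.0244] [0.0096 0.0318 0.0031]
(array([134, 123, 109,  88,  42,  14,   0,   0,   0,   0,  55,   6,   0,
         2,   5,   0,   0]), array([-0.04 , -0.037, -0.034, -0.031, -0.028, -0.025, -0.022, -0.019,
       -0.016, -0.013, -0.01 , -0.007, -0.004, -0.001,  0.002,  0.005,
        0.008,  0.011]))
```

>>> {"fn": "step_arm", "kwargs": {
  "rows": [
    [0,0,0,0,0,0.2,-0.3],
    [0,0,0,0,0,0.4,-0.3],
    [0,0,0,0,0,0.4,-0.3]
  ]
}}

```text
time: 6.1
eef_pos: [0.4748, 0.0947, 0.0978]
eef_rot: [-3.075, -0.644, 0.001]
force: [0.1, -0.1, 0.4]
finger_gap: 0.0558
grasp_force: 0.0
```

>>> {"fn": "step_arm", "kwargs": {
  "rows": [
    [0,0,0,0,0,0.2,-0.3],
    [0,0,0,0,0,0.4,-0.3],
    [0,0,0,0,0,0.4,-0.3]
  ]
}}

```text
time: 6.48
eef_pos: [0.4748, 0.0947, 0.0938]
eef_rot: [-3.075, -0.644, 0.0]
force: [0.1, -0.1, 0.0]
finger_gap: 0.0557
grasp_force: 0.0
```

```bash
cat > tip.py <<'E'
from h import *
np.set_printoptions(precision=4,suppress=True)
s=manip.read_state();R=Ro.from_rotvec(s["eef_rot"]).as_matrix();g=s["finger_gap"]/2
p,d,K,W=cam("wrist");P=(pts(d,K,W)-s["eef_pos"])@R
cv2.imwrite("pics/tip.png",p)
for sg in(-1,1):
    m=(d>0)&(d<.3)&(sg*P[...,1]>g-.001)&(sg*P[...,1]<g+.006)&(abs(P[...,0])<.013)
    print(sg,np.histogram(s["eef_pos"][2]-P[m][:,2],np.arange(.09,.14,.002)))
E
python3 tip.py; python3 go.py
```

```text
-1 (array([ 0,  0,  2,  6, 13, 23,  1,  0,  2, 27, 89,  0,  0,  3, 23, 31, 54,
       53, 53, 55, 69, 59, 69, 66, 74]), array([0.09 , 0.092, 0.094, 0.096, 0.098, 0.1  , 0.102, 0.104, 0.106,
       0.108, 0.11 , 0.112, 0.114, 0.116, 0.118, 0.12 , 0.122, 0.124,
       0.126, 0.128, 0.13 , 0.132, 0.134, 0.136, 0.138, 0.14 ]))
1 (array([ 0,  0,  2,  4, 18, 22,  0,  0,  3, 22, 79,  2,  0,  6, 19, 39, 52,
       56, 58, 58, 62, 63, 66, 67, 81]), array([0.09 , 0.092, 0.094, 0.096, 0.098, 0.1  , 0.102, 0.104, 0.106,
       0.108, 0.11 , 0.112, 0.114, 0.116, 0.118, 0.12 , 0.122, 0.124,
       0.126, 0.128, 0.13 , 0.132, 0.134, 0.136, 0.138, 0.14 ]))
t 6.525 p [0.4749 0.0947 0.0939] xax [ 0.916   0.4011 -0.0001] zax [-0.0001 -0.     -1.    ] q [-0.1041  0.489  -0.2788  2.0548  0.2225  0.6259 -1.691 ] F [-0.0838  0.0024 -0.3524] T [-0.0358  0.0237 -0.0117] 0.055520699960487425
```

>>> {"fn": "step_arm", "kwargs": {
  "rows": [
    [0,0,0,0,0,0.2,-0.3],
    [0,0,0,0,0,0.4,-0.3],
    [0,0,0,0,0,0.4,-0.3]
  ]
}}

```text
time: 6.9
eef_pos: [0.4748, 0.0946, 0.0898]
eef_rot: [-3.075, -0.644, 0.001]
force: [0.1, -0.0, 1.0]
finger_gap: 0.0554
grasp_force: 0.0
```

>>> {"fn": "step_arm", "kwargs": {
  "rows": [
    [0,0,0,0,0,0.1,-0.3],
    [0,0,0,0,0,0.1,-0.3]
  ]
}}

```text
time: 7.15
eef_pos: [0.4749, 0.0947, 0.089]
eef_rot: [-3.075, -0.644, 0.0]
force: [0.3, -0.2, 0.2]
finger_gap: 0.0557
grasp_force: 0.0
```

>>> {"fn": "step_arm", "kwargs": {
  "rows": [
    [0,0,0,0,0,0.1,-0.3],
    [0,0,0,0,0,0.1,-0.3]
  ]
}}

```text
time: 7.4
eef_pos: [0.4749, 0.0947, 0.0879]
eef_rot: [-3.075, -0.644, 0.0]
force: [0.5, -0.7, 0.0]
finger_gap: 0.0558
grasp_force: 0.0
```

>>> {"fn": "step_arm", "kwargs": {
  "rows": [
    [0,0,0,0,0,0.1,-0.3],
    [0,0,0,0,0,0.1,-0.3]
  ]
}}

```text
time: 7.65
eef_pos: [0.4749, 0.0947, 0.087]
eef_rot: [-3.075, -0.644, -0.0]
force: [-0.7, -0.2, 0.5]
finger_gap: 0.0559
grasp_force: 0.0
```

>>> {"fn": "step_arm", "kwargs": {
  "rows": [
    [0,0,0,0,0,0.1,-0.3],
    [0,0,0,0,0,0.1,-0.3]
  ]
}}

```text
time: 7.9
eef_pos: [0.4751, 0.0947, 0.0866]
eef_rot: [3.075, 0.644, 0.001]
force: [-3.1, -0.9, 15.6]
finger_gap: 0.0557
grasp_force: 7.8
```

>>> {"fn": "step_arm", "kwargs": {
  "rows": [
    [0,0,0,0,0,0.1,-0.3],
    [0,0,0,0,0,0.1,-0.3]
  ]
}}

```text
time: 8.15
eef_pos: [0.4753, 0.0948, 0.0862]
eef_rot: [3.075, 0.644, 0.002]
force: [-6.8, -2.2, 31.8]
finger_gap: 0.0554
grasp_force: 16.0
```

```bash
python3 tip.py; python3 go.py
```

```text
-1 (array([ 0,  0,  2,  5, 18, 25,  0,  0,  2, 16, 64, 26, 52, 56, 52, 56, 62,
       63, 69, 63, 66, 77, 81, 71, 98]), array([0.09 , 0.092, 0.094, 0.096, 0.098, 0.1  , 0.102, 0.104, 0.106,
       0.108, 0.11 , 0.112, 0.114, 0.116, 0.118, 0.12 , 0.122, 0.124,
       0.126, 0.128, 0.13 , 0.132, 0.134, 0.136, 0.138, 0.14 ]))
1 (array([ 0,  0,  2,  9, 16, 22,  0,  0,  1, 13, 56, 29, 52, 45, 56, 60, 64,
       70, 67, 68, 73, 72, 76, 86, 82]), array([0.09 , 0.092, 0.094, 0.096, 0.098, 0.1  , 0.102, 0.104, 0.106,
       0.108, 0.11 , 0.112, 0.114, 0.116, 0.118, 0.12 , 0.122, 0.124,
       0.126, 0.128, 0.13 , 0.132, 0.134, 0.136, 0.138, 0.14 ]))
t 8.2 p [0.4753 0.0947 0.0862] xax [0.9161 0.401  0.0011] zax [ 0.0013 -0.0001 -1.    ] q [-0.1092  0.5022 -0.273   2.0597  0.2306  0.6067 -1.6985] F [-8.0627 -2.5086 30.9101] T [-0.3972  1.6982 -0.0255] 0.055584299612360576
```

View pics/tip.png

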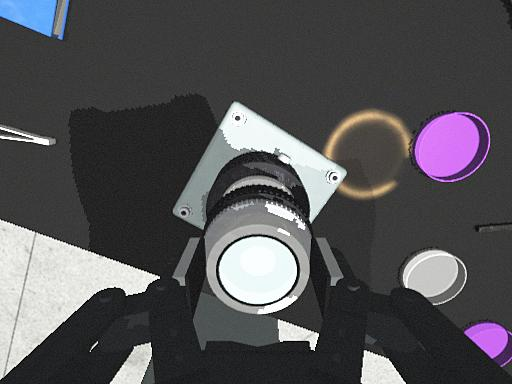

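>>> {"fn": "step_arm", "kwargs": {
  "rows": [
    [0,0,0,0,0,-0.3,-0.3],
    [0,0,0,0,0,-0.3,-1],
    [0,0,0,0,0,-0.3,-1],
    [0,0,0,0,0,0.0,-1],
    [0,0,0,0,0,0.4,-1]
  ]
}}

```text
time: 8.82
eef_pos: [0.4749, 0.0947, 0.0806]
eef_rot: [-3.075, -0.644, 0.0]
force: [0.3, 0.3, -0.4]
finger_gap: 0.0853
grasp_force: 0.0
```

```bash
python3 go.py .4751 .0947 .081
```

```text
t 8.825 p [0.4749 0.0947 0.0806] xax [ 0.916   0.4011 -0.0001] zax [-0.0002  0.     -1.    ] q [-0.1118  0.512  -0.2698  2.063   0.235   0.5952 -1.7021] F [ 0.3454  0.3259 -0.4414] T [ 0.0021  0.0237 -0.0039] 0.0852513453148148
shift cm [ 0.0234  0.0052 -0.0373]
```

>>> {"fn": "step_arm", "kwargs": {
  "rows": [
    [0,0,0,0.02,0,-0.03,-0.3],
    [0,0,0,0.02,0,-0.03,0.2],
    [0,0,0,0.02,0,-0.03,1],
    [0,0,0,0.02,0,-0.03,1],
    [0,0,0,0.02,0,-0.03,1]
  ]
}}

```text
time: 9.45
eef_pos: [0.4752, 0.0946, 0.0819]
eef_rot: [3.075, 0.643, 0.001]
force: [-4.1, -1.5, 12.9]
finger_gap: 0.0566
grasp_force: 60.7
```

```bash
python3 go.py;python3 tip.py
```

```text
t 9.45 p [0.4752 0.0946 0.0819] xax [0.9161 0.401  0.0004] zax [ 0.0005 -0.0002 -1.    ] q [-0.1115  0.51   -0.2702  2.0619  0.2343  0.5977 -1.7016] F [-4.1394 -1.4832 12.8608] T [-0.4362  0.71   -0.026 ] 0.05660805187471727
-1 (array([  0,   0,   1,   6,  14,  19,   0,   1,   2,  27,  96,  55,  54,
        58,  68,  51,  70,  69,  74,  67,  81,  81,  79, 102,  88]), array([0.09 , 0.092, 0.094, 0.096, 0.098, 0.1  , 0.102, 0.104, 0.106,
       0.108, 0.11 , 0.112, 0.114, 0.116, 0.118, 0.12 , 0.122, 0.124,
       0.126, 0.128, 0.13 , 0.132, 0.134, 0.136, 0.138, 0.14 ]))
1 (array([ 0,  0,  2, 11, 15, 15,  1,  0,  1, 25, 76, 67, 49, 60, 61, 71, 69,
       69, 71, 75, 74, 88, 92, 96, 98]), array([0.09 , 0.092, 0.094, 0.096, 0.098, 0.1  , 0.102, 0.104, 0.106,
       0.108, 0.11 , 0.112, 0.114, 0.116, 0.118, 0.12 , 0.122, 0.124,
       0.126, 0.128, 0.13 , 0.132, 0.134, 0.136, 0.138, 0.14 ]))
```

```bash
python3 - <<'E'
import cv2
p=cv2.imread("pics/tip.png");cv2.imwrite("pics/tc.png",cv2.resize(p[200:330,160:360],(800,520),interpolation=2))
E
```

```text
(no output)
```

View pics/tc.png

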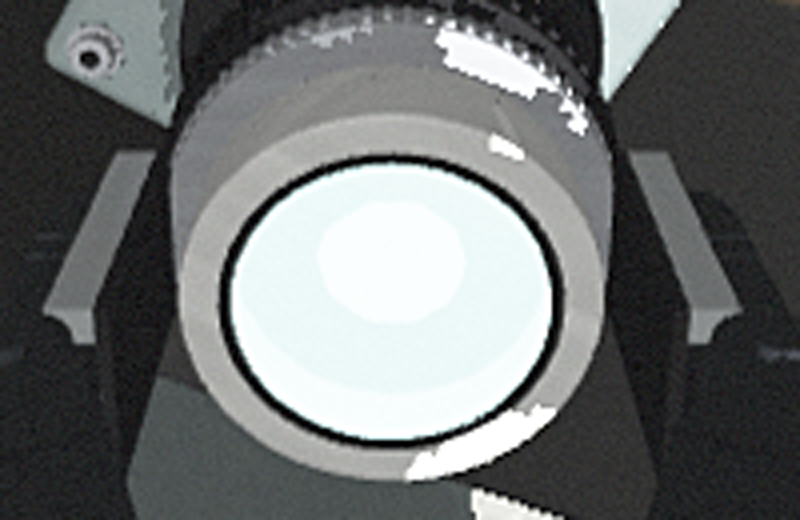

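The pads sit on either side of the iris ring, with tips at (150,150) and (630,150) in the crop. The tips are about 5 mm below the ring's upper face, so the grip is on the iris ring. Next I'll start turning it, watching the moment.

>>> {"fn": "step_arm", "kwargs": {
  "rows": [
    [0,0,-0.05,0,0,0,1],
    [0,0,-0.1,0,0,0,1],
    [0,0,-0.1,0,0,0,1]
  ]
}}

```text
time: 9.88
eef_pos: [0.4752, 0.0947, 0.0819]
eef_rot: [3.038, 0.798, 0.001]
force: [-3.5, -0.5, 14.9]
finger_gap: 0.0569
grasp_force: 60.8
```

```bash
python3 go.py
```

```text
t 9.875 p [0.4752 0.0947 0.0819] xax [0.871  0.4912 0.0003] zax [ 0.0004 -0.0001 -1.    ] q [-0.0906  0.5124 -0.2976  2.0608  0.2569  0.6024 -1.6222] F [-3.4854 -0.4606 14.9438] T [-0.2999  0.7854  0.1273] 0.05691549886189278
```

>>> {"fn": "step_arm", "kwargs": {
  "rows": [
    [0,0,-0.08,0,0,0,1],
    [0,0,-0.16,0,0,0,1],
    [0,0,-0.24,0,0,0,1],
    [0,0,-0.3,0,0,0,1]
  ]
}}

```text
time: 10.38
eef_pos: [0.4752, 0.0948, 0.0819]
eef_rot: [2.884, 1.245, 0.001]
force: [-3.4, -0.9, 13.6]
finger_gap: 0.0566
grasp_force: 60.8
```

```bash
cat >> go.py <<'E'
print("yaw turned",np.arctan2(R[1,0],R[0,0])-.4125)
E
python3 go.py
```

```text
t 10.375 p [0.4752 0.0948 0.0819] xax [0.6861 0.7276 0.0002] zax [ 0.0004 -0.0001 -1.    ] q [-0.0294  0.5212 -0.378   2.0577  0.323   0.6182 -1.3834] F [-3.3597 -0.9224 13.6413] T [-0.1397  0.9652 -0.1995] 0.056550819436452904
yaw turned 0.40224488075228404
```

>>> {"fn": "step_arm", "kwargs": {
  "rows": [
    [0,0,-0.08,0,0,0,1],
    [0,0,-0.16,0,0,0,1],
    [0,0,-0.2,0,0,0,1],
    [0,0,-0.2,0,0,0,-0.34],
    [0,0,-0.2,0,0,0,-0.34]
  ]
}}

```text
time: 11.0
eef_pos: [0.4751, 0.0948, 0.0817]
eef_rot: [2.747, 1.524, 0.0]
force: [-3.0, -0.9, 10.1]
finger_gap: 0.0573
grasp_force: 45.1
```

```bash
python3 go.py
```

```text
t 11.0 p [0.4751 0.0948 0.0817] xax [0.5295 0.8483 0.    ] zax [ 0.0002 -0.0001 -1.    ] q [ 0.0102  0.5286 -0.4304  2.0559  0.3657  0.6298 -1.2253] F [-3.0181 -0.8969 10.066 ] T [-0.096   0.8535  0.0736] 0.057306785907223975
yaw turned 0.6003350268013107
```

>>> {"fn": "step_arm", "kwargs": {
  "rows": [
    [0,0,0,0,0,0,-0.365],
    [0,0,-0.04,0,0,0,-0.365],
    [0,0,-0.08,0,0,0,-0.365]
  ]
}}

```text
time: 11.38
eef_pos: [0.4751, 0.0948, 0.0815]
eef_rot: [2.683, 1.634, 0.0]
force: [-3.8, -0.4, 6.7]
finger_gap: 0.0584
grasp_force: 24.5
```

```bash
python3 go.py
```

```text
t 11.375 p [0.4751 0.0948 0.0815] xax [ 0.4588  0.8885 -0.    ] zax [ 0. -0. -1.] q [ 0.0261  0.5323 -0.4515  2.0551  0.3829  0.6346 -1.1601] F [-3.7566 -0.3838  6.701 ] T [ 0.019   0.6139 -0.1795] 0.05842792050136561
yaw turned 0.6816154071748491
```

>>> {"fn": "step_arm", "kwargs": {
  "rows": [
    [0,0,-0.02,0,0,0,-0.365],
    [0,0,-0.04,0,0,0,-0.365]
  ]
}}

```text
time: 11.62
eef_pos: [0.4751, 0.0948, 0.0815]
eef_rot: [-2.651, -1.687, 0.0]
force: [-2.8, -0.1, 7.0]
finger_gap: 0.0585
grasp_force: 24.5
```

```bash
python3 go.py|grep -oE "(T \[.*\]|yaw.*|F)"
```

```text
F
T [ 0.0414  0.6347 -0.1654]
yaw turned 0.7208623729460476
```

>>> {"fn": "step_arm", "kwargs": {
  "rows": [
    [0,0,-0.02,0,0,0,-0.365],
    [0,0,-0.04,0,0,0,-0.365]
  ]
}}

```text
time: 11.88
eef_pos: [0.475, 0.0948, 0.0815]
eef_rot: [-2.617, -1.738, 0.0]
force: [-2.6, 0.0, 7.3]
finger_gap: 0.0582
grasp_force: 24.5
```

```bash
python3 go.py|grep -oE "(T \[.*\]|yaw.*|F)"
```

```text
F
T [ 0.0413  0.6184 -0.7253]
yaw turned 0.7603789103961086
```

The moment jumped from 0.17 to 0.73 N·m, so the ring is at its stop. I'll let go at once.

>>> {"fn": "step_arm", "kwargs": {
  "rows": [
    [0,0,0,0,0,0,-1],
    [0,0,0,0,0,0,-1],
    [0,0,0,0,0,-2.5,-1],
    [0,0,0,0,0,-6,-1],
    [0,0,0,0,0,-10,-1]
  ]
}}

```text
time: 12.5
eef_pos: [0.4748, 0.0947, 0.1821]
eef_rot: [-2.616, -1.738, 0.001]
force: [0.6, 0.1, 0.4]
finger_gap: 0.0854
grasp_force: 0.0
```

```bash
python3 - <<'E'
from h import *
for n in("wrist",):
    p,d,K,W=cam(n);P=pts(d,K,W);z=P[...,2]
    h=cv2.cvtColor(p,cv2.COLOR_BGR2HSV)
    m=((p.max(2)>75)&(h[...,1]<40)&(np.hypot(P[...,0]-.463,P[...,1]+.0955)<.045)&(z<.03)).astype(np.uint8)
    cv2.imwrite("pics/w6.png",p)
    print(m.sum())
    if m.sum()>50:
        c=max(cv2.findContours(m,0,2)[0],key=cv2.contourArea);(u,v),ax,_=cv2.fitEllipse(c);print(u,v,ax,ray(K,W,u,v,.006))
E
python3 go.py .4625 -.0955 .09
```

```text
1340
303.309814453125 292.8117980957031 (39.27976608276367, 42.44658660888672) [ 0.46365056 -0.09446877  0.006     ]
t 12.55 p [0.4767 0.0956 0.1868] xax [0.3875 0.9219 0.0028] zax [ 0.0047  0.001  -1.    ] q [ 0.1252  0.3753 -0.5623  1.9654  0.2604  0.8667 -0.9729] F [3.5343 0.4926 7.7782] T [ 0.0281 -0.168  -0.0316] 0.08573330418886603
shift cm [-18.1878   6.0601   9.6491]
yaw turned 0.7604297184172443
```

>>> {"fn": "step_arm", "kwargs": {
  "rows": [
    [0,0,0,-5,1.8,0,-1],
    [0,0,0,-10,3.5,0,-1],
    [0,0,0,-14,4.9,2,-1],
    [0,0,0,-17.9,6.3,5,-1],
    [0,0,0,-17.9,6.3,8,-1]
  ]
}}

```text
time: 13.18
eef_pos: [0.4634, -0.0979, 0.1004]
eef_rot: [2.62, 1.732, -0.001]
force: [1.0, 0.2, -0.4]
finger_gap: 0.0856
grasp_force: 0.0
```

>>> {"fn": "step_arm", "kwargs": {
  "rows": [
    [0,0,0,0,0,0,-1],
    [0,0,0,0,0,0,-1]
  ]
}}

```text
time: 13.42
eef_pos: [0.4643, -0.0941, 0.1022]
eef_rot: [2.616, 1.739, 0.001]
force: [-0.1, 0.3, -0.3]
finger_gap: 0.0855
grasp_force: 0.0
```

```bash
cat > dish.py <<'E'
from h import *
import sys
x0,y0,z0=[float(a) for a in sys.argv[1:4]]
p,d,K,W=cam("wrist");P=pts(d,K,W);z=P[...,2]
h=cv2.cvtColor(p,cv2.COLOR_BGR2HSV)
cv2.imwrite("pics/dish.png",p)
q=ray(K,W,0,0,z0)
v,u=np.indices(d.shape);D=np.stack([(u-K[0,2])/K[0,0],(v-K[1,2])/K[1,1],np.ones(d.shape)],-1)@W[:3,:3].T
X=W[:3,3]+D*((z0-W[2,3])/D[...,2])[...,None]
m=((p.max(2)>75)&(h[...,1]<40)&(np.hypot(X[...,0]-x0,X[...,1]-y0)<.045)).astype(np.uint8)
c=max(cv2.findContours(m,0,2)[0],key=cv2.contourArea);c=cv2.convexHull(c)[:,0]
for zz in(z0,z0+.006,z0+.012):
    Q=np.array([ray(K,W,a,b,zz)[:2]*1000 for a,b in c],np.float32);print(zz,cv2.fitEllipse(Q))
E
python3 dish.py .4635 -.095 0; python3 go.py .4635 -.095 -.016
```

```text
0.0 ((462.275390625, -96.88997650146484), (59.51526641845703, 61.09538269042969), 154.9928436279297)
0.006 ((463.0423278808594, -95.12309265136719), (58.165618896484375, 59.70989227294922), 154.99278259277344)
0.012 ((463.8092346191406, -93.35620880126953), (56.815948486328125, 58.324405670166016), 154.99278259277344)
t 13.475 p [ 0.4645 -0.0942  0.1024] xax [0.3868 0.9222 0.0004] zax [ 0.0014 -0.0001 -1.    ] q [ 0.4284  0.4808 -0.4549  2.069   0.3376  0.6609 -0.648 ] F [0.4503 0.6033 0.1615] T [-0.0176 -0.0024 -0.0257] 0.08557761950662388
shift cm [-0.1167 -0.0765 11.84  ]
yaw turned 0.7611375247528577
```

View pics/dish.png

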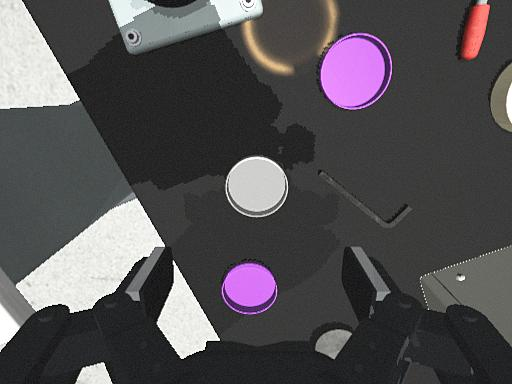

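The clear dish is at (256,187), with the purple ones at (250,288) and (356,70), well clear of the fingers. I'll go down to it.

>>> {"fn": "step_arm", "kwargs": {
  "rows": [
    [0,0,0,-0.07,-0.08,4,-1],
    [0,0,0,-0.07,-0.08,8,-1],
    [0,0,0,-0.07,-0.08,10.5,-1],
    [0,0,0,-0.07,-0.08,11.5,-1],
    [0,0,0,-0.07,-0.08,12.2,-1]
  ]
}}

```text
time: 14.1
eef_pos: [0.4635, -0.0949, -0.0201]
eef_rot: [2.616, 1.738, 0.001]
force: [0.1, 0.1, 0.8]
finger_gap: 0.0854
grasp_force: 0.0
```

>>> {"fn": "step_arm", "kwargs": {
  "rows": [
    [0,0,0,0,0,0,-0.3],
    [0,0,0,0,0,0,-0.3],
    [0,0,0,0,0,0,-0.3],
    [0,0,0,0,0,0,-0.3]
  ]
}}

```text
time: 14.6
eef_pos: [0.4631, -0.0952, -0.0204]
eef_rot: [2.617, 1.738, 0.001]
force: [0.3, 0.3, 0.1]
finger_gap: 0.0559
grasp_force: 0.7
```

```bash
python3 go.py
```

```text
t 14.6 p [ 0.4631 -0.0952 -0.0204] xax [0.3879 0.9217 0.0002] zax [ 0.0008 -0.0001 -1.    ] q [ 0.2984  0.7021 -0.2904  2.1222  0.5168  0.3837 -0.8091] F [0.3071 0.331  0.0529] T [-0.0625 -0.2344 -0.0413] 0.05587362191485857
yaw turned 0.7599974913027708
```

>>> {"fn": "step_arm", "kwargs": {
  "rows": [
    [0,0,0,0,0,0,-0.24],
    [0,0,0,0,0,0,-0.24],
    [0,0,0,0,0,-0.5,-0.24],
    [0,0,0,0,0,-2,-0.24],
    [0,0,0,0,0,-2,-0.24]
  ]
}}

```text
time: 15.22
eef_pos: [0.4634, -0.0952, 0.0005]
eef_rot: [2.616, 1.737, 0.002]
force: [-0.1, -0.1, -0.2]
finger_gap: 0.0542
grasp_force: 43.8
```

```bash
python3 go.py;python3 dish.py .4631 -.0952 .02
```

```text
t 15.225 p [ 0.4634 -0.0952  0.0005] xax [0.3879 0.9217 0.0005] zax [ 0.0018 -0.0002 -1.    ] q [ 0.3253  0.6621 -0.3255  2.1188  0.4907  0.4304 -0.7849] F [-0.0643 -0.148  -0.1854] T [ 0.0087  0.0509 -0.0251] 0.054237221518999804
yaw turned 0.7599451207746316
0.02 ((461.9573059082031, -99.40501403808594), (61.01811599731445, 66.3018798828125), 157.1985321044922)
0.026000000000000002 ((463.349853515625, -96.0728988647461), (58.456016540527344, 63.5179328918457), 157.1986083984375)
0.032 ((464.74237060546875, -92.74078369140625), (55.8939323425293, 60.733978271484375), 157.19851684570312)
```

View pics/dish.png

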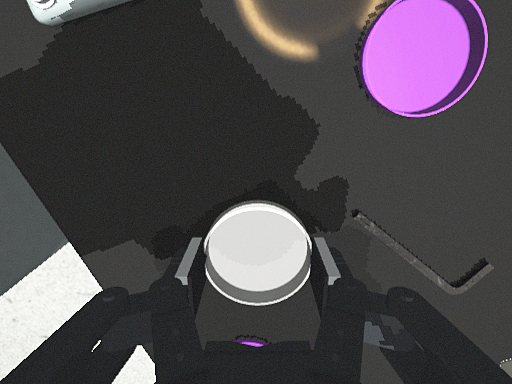

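The dish is held level between the pads at (258,250). Next I'll lift it and carry it over.

>>> {"fn": "step_arm", "kwargs": {
  "rows": [
    [0,0,0,0,0,-3,-0.24],
    [0,0,0,0,0,-6.5,-0.24],
    [0,0,0,0,0,-10,-0.24],
    [0,0,0,0,0,-13,-0.24],
    [0,0,0,0,0,-14,-0.24]
  ]
}}

```text
time: 15.9
eef_pos: [0.4633, -0.0953, 0.1405]
eef_rot: [2.616, 1.737, 0.002]
force: [-0.5, 0.0, -0.6]
finger_gap: 0.0538
grasp_force: 43.9
```

>>> {"fn": "step_arm", "kwargs": {
  "rows": [
    [0,0,0,3,-1,0,-0.24],
    [0,0,0,7,-2.4,0,-0.24],
    [0,0,0,11,-3.9,0,-0.24],
    [0,0,0,15,-5.3,0,-0.24],
    [0,0,0,18,-6.3,0,-0.24]
  ]
}}

```text
time: 16.52
eef_pos: [0.474, 0.097, 0.1384]
eef_rot: [-2.615, -1.739, 0.001]
force: [0.6, -0.1, -0.5]
finger_gap: 0.0539
grasp_force: 43.9
```

>>> {"fn": "step_arm", "kwargs": {
  "rows": [
    [0,0,0,0,0,0,-0.24],
    [0,0,0,0,0,0,-0.24]
  ]
}}

```text
time: 16.77
eef_pos: [0.4741, 0.0947, 0.1386]
eef_rot: [-2.617, -1.738, 0.002]
force: [0.4, -0.5, -0.1]
finger_gap: 0.0541
grasp_force: 43.9
```

```bash
python3 go.py .4750 .0948 .111
```

```text
t 16.775 p [0.4741 0.0947 0.1386] xax [ 0.3877  0.9218 -0.0009] zax [-0.0011 -0.0005 -1.    ] q [ 0.092   0.4442 -0.5295  2.0135  0.3187  0.7654 -1.0261] F [ 0.3877 -0.4666 -0.1242] T [ 0.0212  0.0211 -0.0362] 0.05409378558492188
shift cm [0.0464 0.08   2.7594]
yaw turned 0.7601483950001299
```

Descend to just above contact, then in 1 mm steps.

>>> {"fn": "step_arm", "kwargs": {
  "rows": [
    [0,0,0,0.05,0.08,1,-0.24],
    [0,0,0,0.05,0.08,2,-0.24],
    [0,0,0,0.05,0.08,2.7,-0.24],
    [0,0,0,0.05,0.08,2.7,-0.24]
  ]
}}

```text
time: 17.27
eef_pos: [0.475, 0.0953, 0.1116]
eef_rot: [-2.616, -1.738, 0.002]
force: [0.0, -0.4, -0.8]
finger_gap: 0.0537
grasp_force: 43.9
```

>>> {"fn": "step_arm", "kwargs": {
  "rows": [
    [0,0,0,0,0,0.1,-0.24],
    [0,0,0,0,0,0.1,-0.24]
  ]
}}

```text
time: 17.52
eef_pos: [0.4755, 0.0955, 0.1114]
eef_rot: [2.617, 1.738, 0.0]
force: [0.1, -0.1, -0.9]
finger_gap: 0.0536
grasp_force: 43.9
```

>>> {"fn": "step_arm", "kwargs": {
  "rows": [
    [0,0,0,0,0,0.1,-0.24],
    [0,0,0,0,0,0.1,-0.24]
  ]
}}

```text
time: 17.77
eef_pos: [0.4754, 0.0955, 0.1103]
eef_rot: [2.617, 1.738, 0.0]
force: [-0.2, -0.6, -0.1]
finger_gap: 0.054
grasp_force: 43.9
```

>>> {"fn": "step_arm", "kwargs": {
  "rows": [
    [0,0,0,0,0,0.1,-0.24],
    [0,0,0,0,0,0.1,-0.24]
  ]
}}

```text
time: 18.02
eef_pos: [0.4754, 0.0955, 0.1092]
eef_rot: [-2.617, -1.738, 0.0]
force: [0.3, -0.7, -0.8]
finger_gap: 0.0536
grasp_force: 43.9
```

>>> {"fn": "step_arm", "kwargs": {
  "rows": [
    [0,0,0,0,0,0.1,-0.24],
    [0,0,0,0,0,0.1,-0.24]
  ]
}}

```text
time: 18.27
eef_pos: [0.4754, 0.0955, 0.1082]
eef_rot: [-2.617, -1.738, 0.0]
force: [0.5, 0.3, -0.3]
finger_gap: 0.0537
grasp_force: 43.9
```

>>> {"fn": "step_arm", "kwargs": {
  "rows": [
    [0,0,0,0,0,0.1,-0.24],
    [0,0,0,0,0,0.1,-0.24]
  ]
}}

```text
time: 18.52
eef_pos: [0.4754, 0.0955, 0.1073]
eef_rot: [-2.617, -1.738, -0.0]
force: [1.3, -1.1, -0.3]
finger_gap: 0.0539
grasp_force: 43.9
```

>>> {"fn": "step_arm", "kwargs": {
  "rows": [
    [0,0,0,0,0,0.05,-0.24],
    [0,0,0,0,0,0.05,-0.24]
  ]
}}

```text
time: 18.77
eef_pos: [0.4755, 0.0955, 0.1072]
eef_rot: [2.617, 1.738, 0.0]
force: [-2.5, -1.3, 10.4]
finger_gap: 0.0538
grasp_force: 44.9
```

>>> {"fn": "step_arm", "kwargs": {
  "rows": [
    [0,0,0,0,0,0.05,-0.24],
    [0,0,0,0,0,0.05,-0.24]
  ]
}}

```text
time: 19.02
eef_pos: [0.4756, 0.0956, 0.1071]
eef_rot: [2.616, 1.738, 0.001]
force: [-6.0, -0.9, 21.0]
finger_gap: 0.0539
grasp_force: 45.9
```

>>> {"fn": "step_arm", "kwargs": {
  "rows": [
    [0,0,0,0,0,0.05,-0.24],
    [0,0,0,0,0,0.05,-0.24]
  ]
}}

```text
time: 19.27
eef_pos: [0.4757, 0.0956, 0.107]
eef_rot: [2.616, 1.738, 0.001]
force: [-8.0, -2.8, 30.9]
finger_gap: 0.0535
grasp_force: 46.9
```

>>> {"fn": "step_arm", "kwargs": {
  "rows": [
    [0,0,0,0,0,-0.12,-0.24],
    [0,0,0,0,0,-0.12,-0.32],
    [0,0,0,0,0,-0.12,-0.4],
    [0,0,0,0,0,-0.12,-0.7],
    [0,0,0,0,0,-0.12,-1]
  ]
}}

```text
time: 19.9
eef_pos: [0.4754, 0.0955, 0.1069]
eef_rot: [-2.617, -1.738, 0.0]
force: [-0.3, -0.3, -0.2]
finger_gap: 0.0851
grasp_force: 0.0
```

>>> {"fn": "step_arm", "kwargs": {
  "rows": [
    [0,0,0,0,0,0,-1],
    [0,0,0,0,0,-2,-1],
    [0,0,0,0,0,-5,-1],
    [0,0,0,0,0,-8,-1],
    [0,0,0,0,0,-8,-1]
  ]
}}

```text
time: 20.52
eef_pos: [0.4764, 0.0957, 0.1887]
eef_rot: [2.616, 1.737, 0.005]
force: [0.1, -0.0, 0.1]
finger_gap: 0.0851
grasp_force: 0.0
```

```bash
python3 - <<'E'
from h import *
p,d,K,W=cam("wrist");P=pts(d,K,W);z=P[...,2];r=np.hypot(P[...,0]-.475,P[...,1]-.0948)
cv2.imwrite("pics/e.png",p)
m=(d>0)&(r<.04)&(z>.105)&(z<.15)
print(np.histogram(z[m],np.arange(.104,.15,.003)))
for lo,hi in((.121,.1345),(.1345,.145)):
    Q=P[m&(z>lo)&(z<hi)];
    if len(Q)>9:
        (x,y),rr=cv2.minEnclosingCircle((Q[:,:2]*1000).astype(np.float32));print(lo,len(Q),x,y,rr)
        A=np.c_[Q[:,:2],np.ones(len(Q))];print("tilt",np.linalg.lstsq(A,Q[:,2],rcond=None)[0])
E
python3 go.py
```

```text
(array([  13,  108,  236,    0,    0,    0,    0,  886, 2377,  188,  173,
        504,    2,    0,    0]), array([0.104, 0.107, 0.11 , 0.113, 0.116, 0.119, 0.122, 0.125, 0.128,
       0.131, 0.134, 0.137, 0.14 , 0.143, 0.146, 0.149]))
0.121 3476 476.43841552734375 96.78384399414062 28.0826416015625
tilt [-0.00461836 -0.0095508   0.13177561]
0.1345 654 476.24224853515625 96.33163452148438 28.69441032409668
tilt [0.00713393 0.01369876 0.13317669]
t 20.575 p [0.4758 0.0954 0.1875] xax [0.3878 0.9217 0.0006] zax [ 0.0016  0.     -1.    ] q [ 0.1261  0.3748 -0.5639  1.9639  0.2592  0.8719 -0.9728] F [ 1.0858  0.359  -1.6867] T [-0.0417  0.0048  0.0125] 0.08514778811944833
yaw turned 0.7600192384822949
```

The dish is level and about 2 mm off the lamp's axis. I'll hand the job in.

```bash
python3 -c "
from plant import manip
print(manip.finish_job())"
```

```text
the job is handed in; nothing more can be done
None
```

The job is handed in: I turned the iris ring anticlockwise until the torque jumped from 0.17 to 0.73 N·m and let go at once (its angle and the head's could not be read), and the dish stands level on the lamp's glass, about 2 mm off its axis, with the gripper clear.

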